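Slide the polarimeter tube home and close the chamber

TASK

The filled glass tube is lying in the V-shaped trough of the polarimeter, but not all the way in. Push it gently along the trough, without lifting it and with its filling neck still pointing up, until its end cap rests against the brass stop at the left end (left as you face the keypad side), then close the chamber lid fully. Leave the spare brass cap and the dropper bottle standing where they are on top of the instrument.

Things in the scene. Friction and masses are not known exactly. Their poses are not given: they have to be found in the camera images.
- polarimeter: Fixed bench polarimeter: long low cream and pale blue housing, 145 mm high, display and keypad on its front (-x side). z up, y along its length to the left. Origin on the bench under the middle line of the tube trough; the housing reaches 160 mm to the front, 110 mm to the back, 290 mm to either side. The open sample chamber is in its top.
- trough_line (a point): Point on the lowest line of the V trough, 85 mm above the polarimeter's origin, same axes. The straight fixed 90-degree aluminium trough runs along y from -134 mm to the stop at +112 mm; its sides' top edges are 17 mm higher and 17 mm to either side. The black chamber round it is open from x -65 to +65 mm and y -140 to +124 mm; its rim is 60 mm above this point, its floor 5 mm below.
- stop_face (a point): Middle of the stop's face, on the line of the tube's axis: a fixed brass plate 44 mm wide with a small green lens, standing across the left (+y) end of the trough and reaching 22 mm above this point. The tube's end cap must rest flat against it. Axes as the polarimeter's; the stop faces -y.
- tube_center (a point): Middle of the glass tube's axis. 120 mm long along its y, which lies along the trough; rests on two flat-ended brass caps, 28 mm diameter, 18 mm long; glass between 16 mm. Filling neck (13 mm) with white stopper (17 mm) half-way along points along its z, top 30 mm above the axis. Axis 104.8 mm above the bench. About 150 g, slides with about 1 N; starts 30 to 75 mm short of the stop.
- lid (a joint): Angle of the chamber lid about its hinge: 0 fully closed, growing as it opens, 2.15 at most; it starts standing open, leaning back (1.8 to 2.05). The hinge is stiff: the lid stays where it is left, and about 1 to 4 N at its edge moves it.
- lid_hinge (a point): Middle of the lid's hinge line (parallel to the polarimeter's y) at the chamber's back rim. It turns with the lid: -x points from the hinge to the lid's free edge, z out of its outer face (up when closed). The lid is a pale blue plate, 288 mm along the hinge, 145 mm from hinge to free edge; inner face at z = -1 mm, outer face at z = +12 mm.
- lid_tab (a point): Middle of the grey finger tab at the middle of the lid's free edge: 50 mm wide, 9 mm thick, sticking out 20 mm past the edge. It lies 155 mm from the hinge line. Axes as for the hinge point.
- spare_cap: Loose brass screw cap, 28 mm in diameter and 14 mm high, standing on the instrument's left top; origin under its middle. Leave alone.
- dropper: Amber dropper bottle with black rubber bulb, 28 mm in diameter, 85 mm tall, standing on the instrument's right top; origin under its middle. Leave alone.
- tube: The same brass-capped glass tube; its origin and axes are those of the middle point listed as tube_center.
Not all that is in view belongs to the job. Of the things that look like the tube, the largest one is meant.

How it is judged (in metres and radians):
On the way, in this order (a step that is already met when the one before it is completed fails the run):
1. the tube lies in the trough with its left cap against the stop and the hand is off it (y of tube_center in the frame of polarimeter above 0.049 m and x of tube_center in the frame of polarimeter between -0.004 and 0.004 m and z of tube_center in the frame of polarimeter between 0.100799 and 0.108799 m and contact force between the fingers and tube below 0.3 N), for 0.2 s.
2. the chamber lid is fully closed (value of joint lid below 0.05 rad), for 0.2 s.
At the end, for the whole second after the job is handed in: The tube lies at rest in the trough (its axis within 4 mm of the seated line), its left cap within 3 mm of the stop, its filling neck within 20 degrees of upright, and the chamber lid is closed to within 0.05 rad (y of tube_center in the frame of polarimeter above 0.049 m and x of tube_center in the frame of polarimeter between -0.004 and 0.004 m and z of tube_center in the frame of polarimeter between 0.100799 and 0.108799 m and angle between tube_center's own z axis and vertical below 0.35 rad and linear speed of tube below 0.01 m/s and value of joint lid below 0.05 rad); the robot touches nothing.
It fails at once if the tube is pressed against the instrument with more than 40 N (not gentle) (contact force between tube and polarimeter above 40 N).
It fails at once if the tube is lifted out of the trough (more than 10 mm) (z of tube_center in the frame of polarimeter above 0.114799 m).
It fails at once if the spare cap or the dropper bottle on the instrument is moved by more than 30 mm (distance of any of spare_cap, dropper from where it was at the start of the episode above 0.03 m).
It also fails if it takes over 54 s, if anything falls off the work surface, if the arm or the gripper's body presses on something with over 40 N, if the wrist force passes 120 N, or if a joint passes its speed limit or range.

ROBOT

A 7-joint arm with a two-finger parallel gripper is mounted at the origin on the work surface. World frame = base frame: x ahead of the robot, y to its left, z up, the work surface at z = 0. Lengths are in m, angles in degrees, forces in N, time in s.
With the tool pointing down it reaches from about 0.35 to 0.9 m from the base axis. Payload 19.9 kg.
Tool frame: the origin (TCP) lies midway between the tips of the shut fingers; the grasp point (between the pads) lies 19 mm behind it (r.tcp_to_grasp is the distance from the TCP to the grasp point, in m); z points along the fingers, x is the direction in which the jaws open and shut, and the axes are right-handed (so a half turn about z gives the same grasp; the last joint's range is limited). The gripper opens to 94 mm and grips with 3 to 60 N. Pads are 16 mm wide; open, the fingers measure 119 mm over their backs; the gripper's body (75 mm by 177 mm) begins 78 mm behind the grasp point.
Start: joints at [-70.617, 23.915, -0.59, 92.452, 0.269, 63.638, -3.037], TCP at [0.232, 0.58, 0.205] pointing down, gripper open.
Joint ranges: [-161.28, 161.28], [-22.2, 115.67], [-73.04, 71.86], [3.21, 147.25], [-68.34, 248.33], [10.77, 114.83], [-161.83, 161.83]. Speed limits (degrees/s): [108.29, 108.29, 136.94, 136.94, 172.46, 172.46, 172.46].

INTERFACE

Orientations are given as [roll, pitch, yaw] about the fixed x, y, z axes, in that order (R = Rz(yaw) Ry(pitch) Rx(roll)).
In Python, from plant import r, optics, hand_in gives the robot as it stands. The module is installed in compiled form; this text tells all that it offers.
- The arm moves only by the shell command python3 -m inch 'ROWS' [OPENING] [FORCE]. ROWS is JSON, a list of rows, each an object of numbers: "tx", "ty", "tz": the shift along the tool's x, y, z each as a share of 0.03 m, from -1 to 1; "ax", "ay", "az": the turn, a rotation vector about the tool's x, y, z each as a share of 0.15 rad, from -1 to 1. In form: [{"tx": .., "ty": .., "tz": .., "ax": .., "ay": .., "az": ..}, ...]. A call has 1 to 20 rows; each row shifts and turns the commanded pose from where the row before left it, along the tool's axes as they then stand; what a row does not reach is not made up. A row lasts 1/8 s, in which the tool goes at most 62.5 mm and 10.7 degrees, less where a joint would pass 70% of its speed; a pose out of reach is approached as far as the arm can. A call with a number of a shift or a turn outside -1 to 1 is refused whole. A call with a gripper value outside its range is refused whole. OPENING is the closure, from 0 (fully open) to 1 (shut), set as the call begins (- or left out, the last holds). The fingers move at their own pace and stop on an object; FORCE is the grip in N (left out, the last holds). Time passes only in rows, so rows that do not move let the fingers close. It gives the time, the measured TCP pose, the force and the opening at its end, in the units of the state.
- r.get_state(): the state, without advancing time (a new reading comes with each control period).
- optics.snapshot(name): name is "side" or "top"; returns a dict with "img" (420x560x3 uint8, red, green, blue), "fx", "fy", "cx", "cy" (pixels), "pose" (4x4, takes a point from camera to world coordinates). Camera axes: x right, y down, z forward; pixel columns grow to the right and rows downward; lengths in m; the calibration is good to about 2 mm. A picture is of the moment at which its call begins. There is no depth.
- hand_in(): hands the job in, once; it reports no verdict.
The state is a dict: "time": time; "qpos": joint angles; "qvel": joint speeds; "joint_torque": joint torques, N m; "eef_pos": TCP position; "orientation": TCP orientation; "ft_force": force on the tool from outside, world axes, zero at the start; "wrist_torque": the same for the moment, N m; "finger_gap": finger opening in m.
Only numpy, scipy, OpenCV 4.12 (cv2) and the standard library are available. Lean on these libraries where they do the work, as an engineer would, in place of code of your own. Each camera call takes 0.05 s, during which the arm holds its last target.

## Working session

There is one attempt and no reset: what is moved stays moved. The work goes in short steps, Python scripts to look and compute and a shell command to move; the robot and the scene stay as the last step left them, time stands still between calls to the robot, and variables do not carry over. Pictures are saved under pics/ and viewed, and the job is handed in when it is done.

```bash
mkdir -p pics
python3 - <<'E'
from plant import r, optics
import cv2,numpy as np
s=r.get_state(); print(s)
for n in("side","top"):
    d=optics.snapshot(n); cv2.imwrite(f"pics/{n}0.png",d["img"][:,:,::-1]); print(n,d["fx"],d["cx"],d["cy"],np.round(d["pose"],3).tolist())
print(r.tcp_to_grasp)
E
```

```text
{'time': 0.0, 'qpos': array([-70.61679288,  23.94631933,  -0.59112443,  92.48419794,
         0.2691356 ,  63.63703857,  -3.03646665]), 'qvel': array([-0.00690076,  0.01269094, -0.04810382, -0.10126245, -0.00870605,
       -0.00399353,  0.00180686]), 'joint_torque': array([-2.82561405e-04, -8.51262760e+01,  6.38907496e-01, -4.25987077e+01,
       -4.88907367e-02,  1.86694023e-02,  1.12449793e-04]), 'eef_pos': array([0.23157916, 0.58012724, 0.20485368]), 'orientation': array([1.79995412e+02, 6.60246772e-02, 6.82403606e+01]), 'ft_force': array([0.43635176, 0.53066192, 0.47415575]), 'wrist_torque': array([-0.02048807,  0.03955247,  0.00031228]), 'finger_gap': 0.09381308007144376}
side 385.8224443714499 283.03097598044894 216.0594875778604 [[-0.994, -0.045, 0.097, 0.481], [-0.106, 0.558, -0.823, 0.698], [-0.017, -0.829, -0.559, 0.583], [0.0, 0.0, 0.0, 1.0]]
top 382.6748970570575 280.802039586295 214.1611316451443 [[-0.029, -0.999, 0.024, 0.527], [-1.0, 0.03, 0.007, 0.02], [-0.008, -0.024, -1.0, 0.949], [0.0, 0.0, 0.0, 1.0]]
0.0188
```

View pics/side0.png

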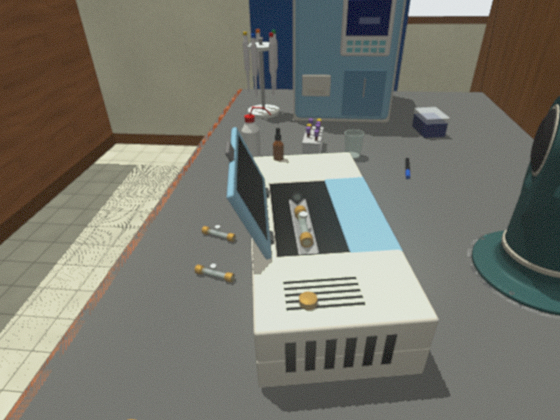

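View pics/top0.png

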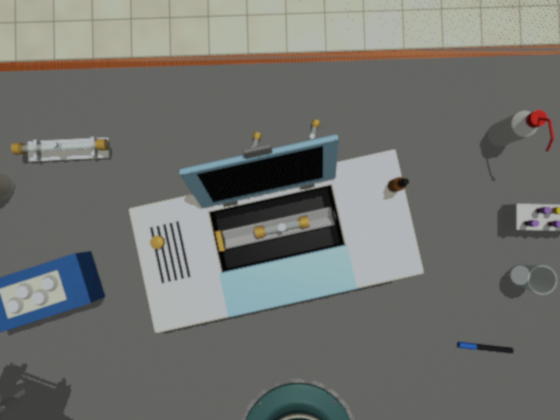

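Run:
```python
import cv2
a=cv2.imread("pics/top0.png")[130:340,120:440]; cv2.imwrite("pics/topc.png",cv2.resize(a,None,fx=2.5,fy=2.5,interpolation=cv2.INTER_CUBIC))
a=cv2.imread("pics/side0.png")[120:330,215:415]; cv2.imwrite("pics/sidec.png",cv2.resize(a,None,fx=2.8,fy=2.8,interpolation=cv2.INTER_CUBIC))
```

```text
(no output)
```

View pics/topc.png

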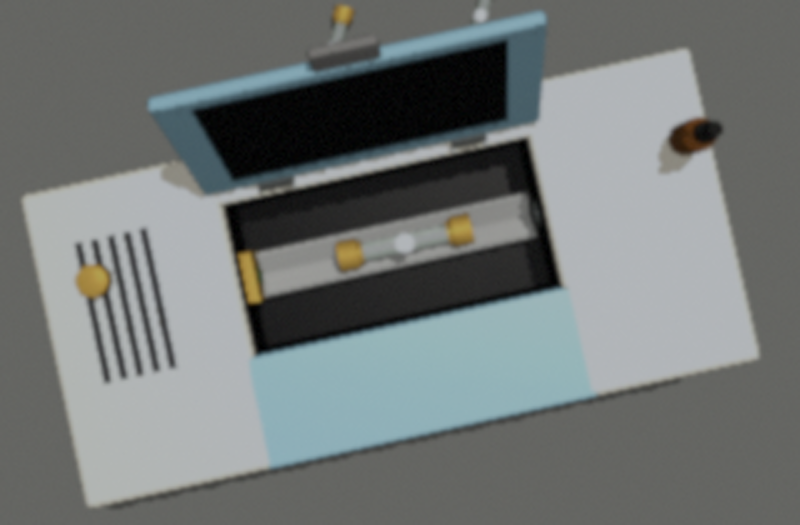

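View pics/sidec.png

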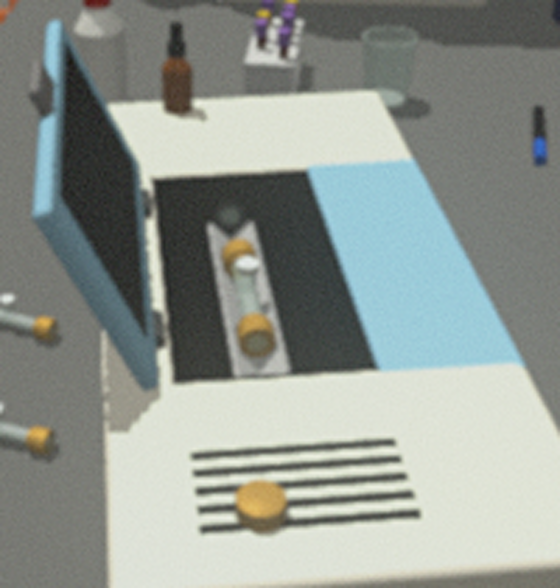

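```bash
cat > h.py <<'E'
import numpy as np, cv2
from plant import r, optics
def ray(d,u,v):
    T=np.array(d["pose"]); c=np.array([(u-d["cx"])/d["fx"],(v-d["cy"])/d["fy"],1]); return T[:3,3],T[:3,:3]@c
def plane(d,u,v,z):
    o,w=ray(d,u,v); return o+w*(z-o[2])/w[2]
def proj(d,p):
    T=np.array(d["pose"]); c=T[:3,:3].T@(np.array(p)-T[:3,3]); return np.array([d["fx"]*c[0]/c[2]+d["cx"],d["fy"]*c[1]/c[2]+d["cy"]])
def fit(L,P):
    L=np.array(L);P=np.array(P);l=L-L.mean(0);p=P-P.mean(0)
    a=np.arctan2((l[:,0]*p[:,1]-l[:,1]*p[:,0]).sum(),(l*p).sum()); R=np.array([[np.cos(a),-np.sin(a)],[np.sin(a),np.cos(a)]])
    t=P.mean(0)-R@L.mean(0); return a,t,(P-t-L@R.T)
E
python3 - <<'E'
from h import *
d=optics.snapshot("top"); s=optics.snapshot("side")
uv=lambda u,v:(120-.3+u/2.5,130-.3+v/2.5)
L=[(.11,.29),(-.16,.29),(-.16,-.29),(.11,-.29),(-.065,.124),(-.065,-.14),(.065,-.14)]
C=[(24,197),(90,507),(758,357),(690,48),(257,355),(562,288),(528,140)]
P=[plane(d,*uv(*c),.145)[:2] for c in C]
a,t,e=fit(L,P); print(np.degrees(a),t,(e*1000).round(1).tolist())
su=lambda u,v:(215-.3+u/2.8,120-.3+v/2.8)
L2=[(-.065,.124),(-.065,-.14),(.065,-.14),(.065,.124)]; C2=[(376,368),(308,170),(152,181),(175,382)]
P2=[plane(s,*su(*c),.145)[:2] for c in C2]
b,t2,e2=fit(L2,P2); print(np.degrees(b),t2,(e2*1000).round(1).tolist())
R=np.array([[np.cos(a),-np.sin(a)],[np.sin(a),np.cos(a)]])
loc=lambda p:np.r_[R.T@(p[:2]-t),p[2]]
for nm,q,z in[("capL",(350,254),.1188),("capR",(460,229),.1188),("stopper",(404,243),.1348),("spare",(93,280),.159),("stop top",(250,278),.128)]:
    print(nm,(loc(plane(d,*uv(*q),z))*1000).round(1))
print("side stopper",loc(plane(s,*su(246,264),.1348))*1000)
for q in[(346,51),(150,103),(545,15)]:
    print("lid edge ray", [ (loc(plane(d,*uv(*q),z))*1000).round(0) for z in(.27,.28,.29,.30)])
for q in[(40,88),(55,28),(42,212)]: print("side lid", [ (loc(plane(s,*su(*q),z))*1000).round(0) for z in(.27,.28,.29,.30)])
E
```

```text
10.835944439352373 [0.51596058 0.04278637] [[-1.4, -3.6], [2.6, -3.0], [2.6, 4.6], [-1.6, 1.0], [0.8, -1.0], [-0.2, 1.0], [-2.7, 1.0]]
10.92501484471969 [0.51387005 0.04741626] [[1.8, -1.8], [-0.9, -0.2], [-0.8, 3.7], [-0.1, -1.7]]
capL [  1.2  30.2 118.8]
capR [  1.6 -67.7 118.8]
stopper [  0.5 -17.8 134.8]
spare [ 26.5 239.7 159. ]
stop top [ -0.3 117.8 128. ]
side stopper [  0.2322359 -15.4403986 134.8      ]
lid edge ray [array([144.,  -8., 270.]), array([142.,  -8., 280.]), array([140.,  -9., 290.]), array([138.,  -9., 300.])]
lid edge ray [array([138., 136., 270.]), array([136., 134., 280.]), array([134., 132., 290.]), array([132., 129., 300.])]
lid edge ray [array([ 138., -152.,  270.]), array([ 136., -150.,  280.]), array([ 134., -148.,  290.]), array([ 133., -147.,  300.])]
side lid [array([141., -48., 270.]), array([140., -26., 280.]), array([138.,  -3., 290.]), array([136.,  19., 300.])]
side lid [array([ 133., -159.,  270.]), array([ 132., -133.,  280.]), array([ 131., -107.,  290.]), array([129., -81., 300.])]
side lid [array([135., 121., 270.]), array([133., 137., 280.]), array([132., 154., 290.]), array([130., 171., 300.])]
```

```bash
python3 -m inch '[{"tz":-1,"az":-0.95},{"tz":-1,"az":-0.95},{"tz":-1,"az":-0.95},{"tz":-1,"az":-0.95},{},{}]' 1 10
cat >> h.py <<'E'
A=np.radians(10.87); T0=np.array([.515,.045]); R0=np.array([[np.cos(A),-np.sin(A)],[np.sin(A),np.cos(A)]])
def loc(p): return np.r_[R0.T@(np.array(p)[:2]-T0),p[2]]
def wor(p): return np.r_[R0@np.array(p)[:2]+T0,p[2]]
def st():
    s=r.get_state(); print("t",s["time"],"loc mm",(loc(s["eef_pos"])*1e3).round(1),"rpy",s["orientation"].round(1),"F",(R0.T@s["ft_force"][:2]).round(2),s["ft_force"][2].round(2),"gap",round(s["finger_gap"],4))
E
python3 -c "
from h import *;st()"
```

```text
t 0.2 loc mm [-177.4  579.1  205.1] rpy [180.    0.   68.2] F [0.18 0.34] 0.99 gap 0.0941invalid input at $[0]: expected keys tx, ty, tz, ax, ay, az
```

```bash
python3 -m inch '[{"tx":0,"ty":0,"tz":-1,"ax":0,"ay":0,"az":-0.95},{"tx":0,"ty":0,"tz":-1,"ax":0,"ay":0,"az":-0.95},{"tx":0,"ty":0,"tz":-1,"ax":0,"ay":0,"az":-0.95},{"tx":0,"ty":0,"tz":-1,"ax":0,"ay":0,"az":-0.95},{"tx":0,"ty":0,"tz":0,"ax":0,"ay":0,"az":0},{"tx":0,"ty":0,"tz":0,"ax":0,"ay":0,"az":0}]' 1 10
python3 -c "
from h import *;st()"
```

```text
time: 0.95
eef_pos: [0.2317, 0.5801, 0.3246]
orientation: [-180.0, 0.1, 100.8]
ft_force: [0.5, 0.1, -0.3]
finger_gap: 0.0376
t 0.95 loc mm [-177.3  579.   324.6] rpy [-1.800e+02  1.000e-01  1.008e+02] F [ 0.51 -0.05] -0.26 gap 0.0376
```

```bash
python3 -m inch '[{"tx":-1,"ty":0.3,"tz":0,"ax":0,"ay":0,"az":0},{"tx":-1,"ty":0.3,"tz":0,"ax":0,"ay":0,"az":0},{"tx":-1,"ty":0.3,"tz":0,"ax":0,"ay":0,"az":0},{"tx":-1,"ty":0.3,"tz":0,"ax":0,"ay":0,"az":0},{"tx":-1,"ty":0.3,"tz":0,"ax":0,"ay":0,"az":0},{"tx":-1,"ty":0.3,"tz":0,"ax":0,"ay":0,"az":0},{"tx":-1,"ty":0.3,"tz":0,"ax":0,"ay":0,"az":0},{"tx":-1,"ty":0.3,"tz":0,"ax":0,"ay":0,"az":0},{"tx":-1,"ty":0.3,"tz":0,"ax":0,"ay":0,"az":0},{"tx":-1,"ty":0.3,"tz":0,"ax":0,"ay":0,"az":0},{"tx":-1,"ty":0.3,"tz":0,"ax":0,"ay":0,"az":0},{"tx":-1,"ty":0.3,"tz":0,"ax":0,"ay":0,"az":0},{"tx":-1,"ty":0.3,"tz":0,"ax":0,"ay":0,"az":0},{"tx":-1,"ty":0.3,"tz":0,"ax":0,"ay":0,"az":0},{"tx":-1,"ty":0.3,"tz":0,"ax":0,"ay":0,"az":0},{"tx":-1,"ty":0.3,"tz":0,"ax":0,"ay":0,"az":0},{"tx":-1,"ty":0.3,"tz":0,"ax":0,"ay":0,"az":0},{"tx":-1,"ty":0.3,"tz":0,"ax":0,"ay":0,"az":0},{"tx":-1,"ty":0.2,"tz":0,"ax":0,"ay":0,"az":0},{"tx":-1,"ty":0.2,"tz":0,"ax":0,"ay":0,"az":0}]'
python3 -m inch '[{"tx":-1,"ty":0,"tz":0,"ax":0,"ay":0,"az":0},{"tx":-1,"ty":0,"tz":0,"ax":0,"ay":0,"az":0},{"tx":-0.8,"ty":0.1,"tz":0,"ax":0,"ay":0,"az":0},{"tx":0,"ty":0,"tz":0,"ax":0,"ay":0,"az":0},{"tx":0,"ty":0,"tz":0,"ax":0,"ay":0,"az":0},{"tx":0,"ty":0,"tz":0,"ax":0,"ay":0,"az":0}]'
python3 -c "
from h import *;st()
for n in('side','top'):
    d=optics.snapshot(n); cv2.imwrite(f'pics/{n}1.png',d['img'][:,:,::-1])"
```

```text
time: 3.45
eef_pos: [0.5159, 0.0232, 0.3245]
orientation: [-179.9, 0.0, 100.8]
ft_force: [0.2, 0.8, 0.2]
finger_gap: 0.0002
time: 4.2
eef_pos: [0.5347, -0.0568, 0.3252]
orientation: [-180.0, -0.0, 100.9]
ft_force: [0.2, -0.4, -0.1]
finger_gap: 0.0005
t 4.2 loc mm [ 1.000e-01 -1.037e+02  3.252e+02] rpy [-180.    -0.   100.9] F [ 0.09 -0.4 ] -0.08 gap 0.0005
```

View pics/side1.png

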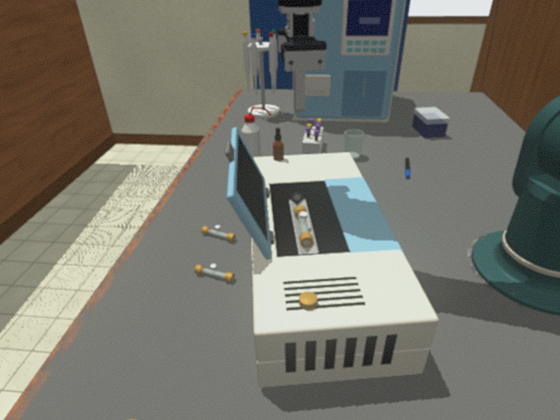

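View pics/top1.png

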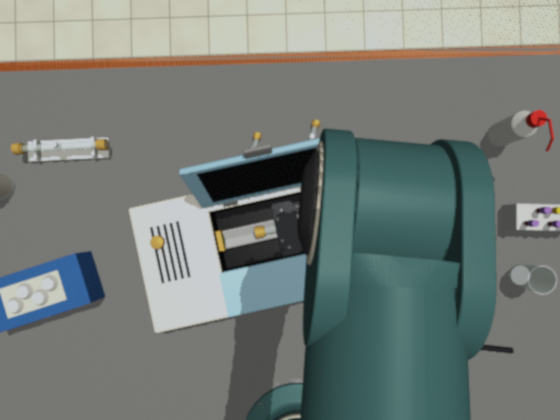

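```bash
python3 -m inch '[{"tx":0,"ty":0,"tz":1,"ax":0,"ay":0,"az":0},{"tx":0,"ty":0,"tz":1,"ax":0,"ay":0,"az":0},{"tx":0,"ty":0,"tz":1,"ax":0,"ay":0,"az":0},{"tx":0,"ty":0,"tz":1,"ax":0,"ay":0,"az":0},{"tx":0,"ty":0,"tz":1,"ax":0,"ay":0,"az":0},{"tx":0,"ty":0,"tz":0.6,"ax":0,"ay":0,"az":0},{"tx":0,"ty":0,"tz":0,"ax":0,"ay":0,"az":0},{"tx":0,"ty":0,"tz":0,"ax":0,"ay":0,"az":0}]'
python3 -c "
from h import *;st()
d=optics.snapshot('side'); cv2.imwrite('pics/side2.png',cv2.resize(d['img'][40:300,200:400,::-1],None,fx=2.3,fy=2.3))"
```

```text
time: 5.3
eef_pos: [0.5354, -0.0578, 0.1585]
orientation: [179.9, 0.0, 100.9]
ft_force: [-0.6, -0.1, 0.2]
finger_gap: 0.0006
t 5.3 loc mm [   0.6 -104.8  158.5] rpy [179.9   0.  100.9] F [-0.56  0.03] 0.21 gap 0.0006
```

View pics/side2.png

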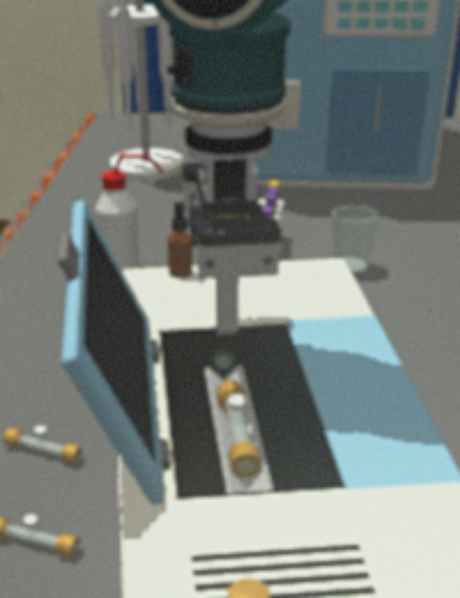

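```bash
python3 -m inch '[{"tx":0,"ty":0,"tz":0.6,"ax":0,"ay":0,"az":0},{"tx":0,"ty":0,"tz":0.6,"ax":0,"ay":0,"az":0},{"tx":0,"ty":0,"tz":0.6,"ax":0,"ay":0,"az":0},{"tx":0,"ty":0,"tz":0,"ax":0,"ay":0,"az":0},{"tx":0,"ty":0,"tz":0,"ax":0,"ay":0,"az":0}]'
python3 -c "
from h import *;st()
d=optics.snapshot('side'); cv2.imwrite('pics/side3.png',cv2.resize(d['img'][40:300,200:400,::-1],None,fx=2.3,fy=2.3))"
```

```text
time: 5.98
eef_pos: [0.535, -0.0579, 0.1036]
orientation: [180.0, 0.0, 100.9]
ft_force: [0.6, 0.0, -0.4]
finger_gap: 0.0004
t 5.975 loc mm [   0.2 -104.8  103.6] rpy [180.    0.  100.9] F [ 0.63 -0.09] -0.38 gap 0.0004
```

View pics/side3.png

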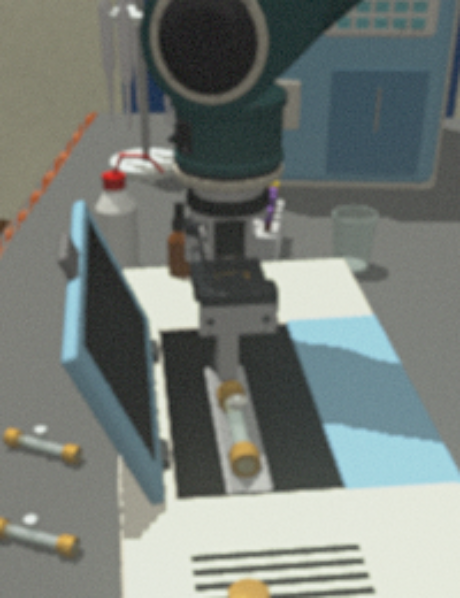

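```bash
python3 -m inch '[{"tx":0.15,"ty":0,"tz":0,"ax":0,"ay":0,"az":0},{"tx":0.15,"ty":0,"tz":0,"ax":0,"ay":0,"az":0},{"tx":0.15,"ty":0,"tz":0,"ax":0,"ay":0,"az":0},{"tx":0.15,"ty":0,"tz":0,"ax":0,"ay":0,"az":0},{"tx":0.15,"ty":0,"tz":0,"ax":0,"ay":0,"az":0},{"tx":0.15,"ty":0,"tz":0,"ax":0,"ay":0,"az":0},{"tx":0.15,"ty":0,"tz":0,"ax":0,"ay":0,"az":0},{"tx":0.15,"ty":0,"tz":0,"ax":0,"ay":0,"az":0},{"tx":0.15,"ty":0,"tz":0,"ax":0,"ay":0,"az":0},{"tx":0.15,"ty":0,"tz":0,"ax":0,"ay":0,"az":0},{"tx":0.15,"ty":0,"tz":0,"ax":0,"ay":0,"az":0},{"tx":0.15,"ty":0,"tz":0,"ax":0,"ay":0,"az":0},{"tx":0.15,"ty":0,"tz":0,"ax":0,"ay":0,"az":0},{"tx":0.15,"ty":0,"tz":0,"ax":0,"ay":0,"az":0},{"tx":0,"ty":0,"tz":0,"ax":0,"ay":0,"az":0}]'
python3 -c "
from h import *;st()
d=optics.snapshot('side'); cv2.imwrite('pics/side4.png',cv2.resize(d['img'][40:300,200:400,::-1],None,fx=2.3,fy=2.3))"
```

```text
time: 7.9
eef_pos: [0.5227, 0.0048, 0.1033]
orientation: [-180.0, -0.0, 100.9]
ft_force: [0.3, -1.2, -0.3]
finger_gap: 0.0006
t 7.9 loc mm [-1.000e-01 -4.100e+01  1.033e+02] rpy [-180.    -0.   100.9] F [ 0.04 -1.26] -0.26 gap 0.0006
```

View pics/side4.png

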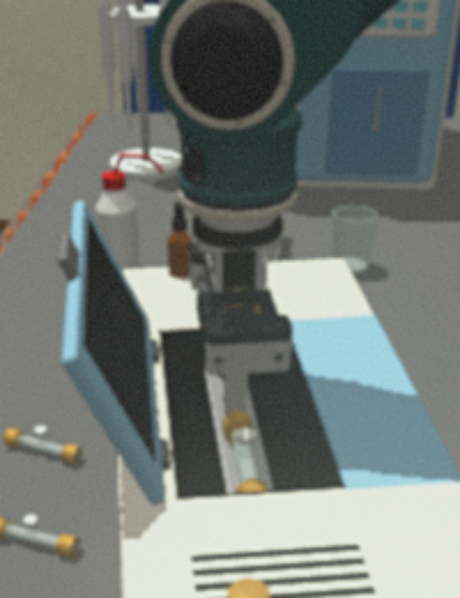

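```bash
python3 -m inch '[{"tx":0.1,"ty":0,"tz":0,"ax":0,"ay":0,"az":0},{"tx":0.1,"ty":0,"tz":0,"ax":0,"ay":0,"az":0},{"tx":0.1,"ty":0,"tz":0,"ax":0,"ay":0,"az":0},{"tx":0.1,"ty":0,"tz":0,"ax":0,"ay":0,"az":0},{"tx":0.1,"ty":0,"tz":0,"ax":0,"ay":0,"az":0}]'
python3 -m inch '[{"tx":0.05,"ty":0,"tz":0,"ax":0,"ay":0,"az":0},{"tx":0.0,"ty":0,"tz":0,"ax":0,"ay":0,"az":0}]'
python3 -m inch '[{"tx":0.05,"ty":0,"tz":0,"ax":0,"ay":0,"az":0},{"tx":0.0,"ty":0,"tz":0,"ax":0,"ay":0,"az":0}]'
python3 -c "
from h import *;st()"
```

```text
time: 8.57
eef_pos: [0.52, 0.0191, 0.1034]
orientation: [-180.0, 0.0, 100.9]
ft_force: [-1.1, -0.5, -0.5]
finger_gap: 0.0
time: 8.82
eef_pos: [0.5198, 0.0205, 0.1035]
orientation: [180.0, -0.0, 100.9]
ft_force: [0.3, -0.3, 1.0]
finger_gap: 0.0006
time: 9.07
eef_pos: [0.5195, 0.0218, 0.1035]
orientation: [180.0, 0.0, 100.9]
ft_force: [0.6, 0.1, -0.4]
finger_gap: 0.0005
t 9.075 loc mm [ 1.000e-01 -2.360e+01  1.035e+02] rpy [180.    0.  100.9] F [ 0.59 -0.03] -0.42 gap 0.0005
```

```bash
for i in 1; do python3 -m inch '[{"tx":0.04,"ty":0,"tz":0,"ax":0,"ay":0,"az":0},{"tx":0.04,"ty":0,"tz":0,"ax":0,"ay":0,"az":0}]'; done
python3 -c "
from h import *;st()"
python3 -m inch '[{"tx":0.04,"ty":0,"tz":0,"ax":0,"ay":0,"az":0}]'
python3 -c "
from h import *;st()"
```

```text
time: 9.32
eef_pos: [0.5193, 0.0229, 0.1036]
orientation: [180.0, 0.1, 100.8]
ft_force: [2.6, -14.0, 0.5]
finger_gap: 0.0006
t 9.325 loc mm [ 1.000e-01 -2.260e+01  1.036e+02] rpy [1.800e+02 1.000e-01 1.008e+02] F [ -0.1  -14.22] 0.46 gap 0.0006
time: 9.45
eef_pos: [0.5193, 0.0229, 0.1037]
orientation: [180.0, 0.2, 100.8]
ft_force: [2.9, -18.9, 0.8]
finger_gap: 0.0006
t 9.45 loc mm [ 1.000e-01 -2.250e+01  1.037e+02] rpy [180.    0.2 100.8] F [ -0.71 -19.15] 0.78 gap 0.0006
```

Firm contact with the stop at 19 N, so I'm backing off and going up.

```bash
python3 -m inch '[{"tx":-0.3,"ty":0,"tz":0,"ax":0,"ay":0,"az":0},{"tx":-0.5,"ty":0,"tz":0,"ax":0,"ay":0,"az":0},{"tx":0,"ty":0,"tz":-1,"ax":0,"ay":0,"az":0},{"tx":0,"ty":0,"tz":-1,"ax":0,"ay":0,"az":0},{"tx":-0.5,"ty":0,"tz":-1,"ax":0,"ay":0,"az":0},{"tx":-1,"ty":0,"tz":-1,"ax":0,"ay":0,"az":0},{"tx":-1,"ty":0,"tz":-1,"ax":0,"ay":0,"az":0},{"tx":-1,"ty":0,"tz":-1,"ax":0,"ay":0,"az":0},{"tx":-1,"ty":0,"tz":-1,"ax":0,"ay":0,"az":0},{"tx":0,"ty":0,"tz":-1,"ax":0,"ay":0,"az":0},{"tx":0,"ty":0,"tz":0,"ax":0,"ay":0,"az":0},{"tx":0,"ty":0,"tz":0,"ax":0,"ay":0,"az":0}]'
python3 -c "
from h import *;st()
d=optics.snapshot('side'); cv2.imwrite('pics/side5.png',cv2.resize(d['img'][40:300,200:400,::-1],None,fx=2.3,fy=2.3))
d=optics.snapshot('top'); cv2.imwrite('pics/top5.png',cv2.resize(d['img'][130:340,120:440,::-1],None,fx=2.5,fy=2.5))"
```

```text
time: 10.95
eef_pos: [0.5486, -0.1309, 0.3428]
orientation: [-180.0, -0.0, 100.9]
ft_force: [0.2, -0.7, 0.3]
finger_gap: 0.0004
t 10.95 loc mm [-2.000e-01 -1.791e+02  3.428e+02] rpy [-180.    -0.   100.9] F [ 0.09 -0.71] 0.27 gap 0.0004
```

View pics/side5.png

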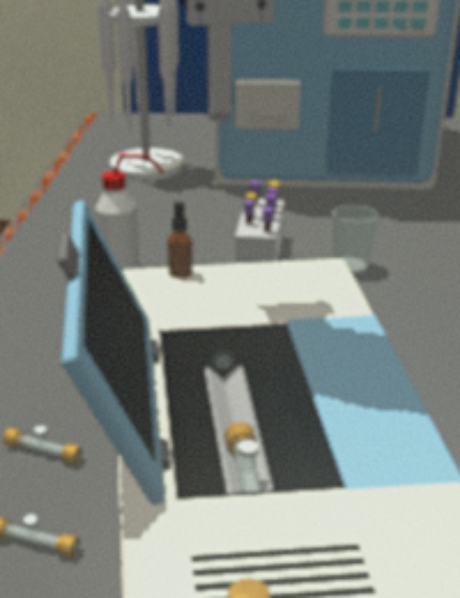

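View pics/top5.png

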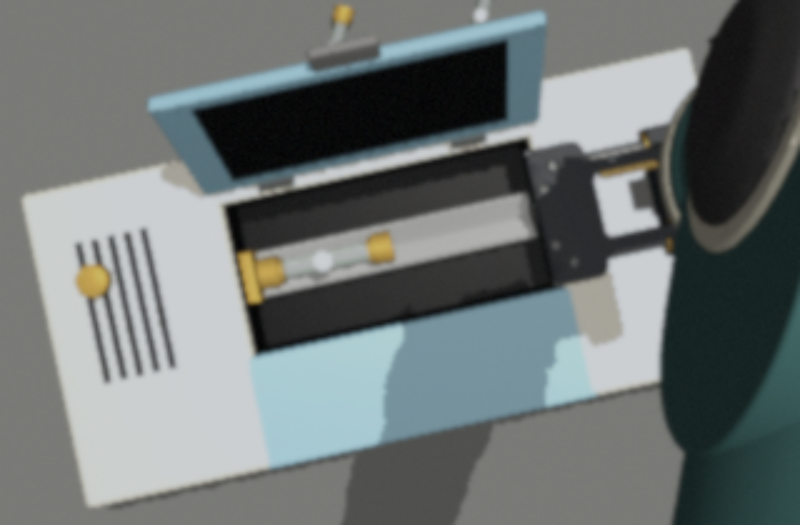

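```bash
python3 -m inch '[{"tx":0,"ty":0,"tz":-1,"ax":0,"ay":0,"az":0},{"tx":0.7,"ty":0.8,"tz":-0.5,"ax":0,"ay":0,"az":0},{"tx":0.7,"ty":0.8,"tz":0,"ax":0,"ay":0,"az":0},{"tx":0.7,"ty":0.8,"tz":0,"ax":0,"ay":0,"az":0},{"tx":0.7,"ty":0.8,"tz":0,"ax":0,"ay":0,"az":0},{"tx":0.7,"ty":0.8,"tz":0,"ax":0,"ay":0,"az":0},{"tx":0.7,"ty":0.8,"tz":0,"ax":0,"ay":0,"az":0},{"tx":0.7,"ty":0.8,"tz":0,"ax":0,"ay":0,"az":0},{"tx":0.8,"ty":0.7,"tz":0,"ax":0,"ay":0,"az":0},{"tx":0,"ty":0,"tz":0,"ax":0,"ay":0,"az":0},{"tx":0,"ty":0,"tz":0,"ax":0,"ay":0,"az":0},{"tx":0,"ty":0,"tz":0,"ax":0,"ay":0,"az":0}]'
python3 -c "
from h import *;st()
d=optics.snapshot('side'); cv2.imwrite('pics/side6.png',d['img'][:,:,::-1])"
```

```text
time: 12.55
eef_pos: [0.7019, 0.0718, 0.3886]
orientation: [180.0, 0.0, 100.8]
ft_force: [0.3, -0.7, -0.1]
finger_gap: 0.0009
t 12.55 loc mm [188.6  -8.9 388.6] rpy [180.    0.  100.8] F [ 0.19 -0.78] -0.15 gap 0.0009
```

View pics/side6.png

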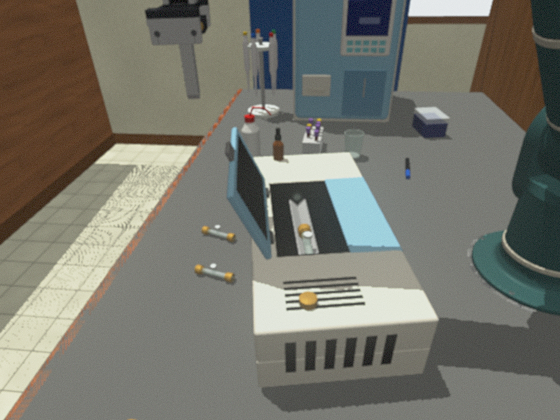

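```bash
python3 -m inch '[{"tx":0,"ty":0,"tz":0.8,"ax":0,"ay":0,"az":0},{"tx":0,"ty":0,"tz":0.8,"ax":0,"ay":0,"az":0},{"tx":0,"ty":0,"tz":0.8,"ax":0,"ay":0,"az":0},{"tx":0,"ty":0,"tz":0.8,"ax":0,"ay":0,"az":0},{"tx":0,"ty":0,"tz":0.8,"ax":0,"ay":0,"az":0},{"tx":0,"ty":0,"tz":0.5,"ax":0,"ay":0,"az":0},{"tx":0,"ty":0,"tz":0,"ax":0,"ay":0,"az":0},{"tx":0,"ty":0,"tz":0,"ax":0,"ay":0,"az":0}]'
python3 -c "
from h import *;st()
d=optics.snapshot('side'); cv2.imwrite('pics/side7.png',cv2.resize(d['img'][20:300,150:400,::-1],None,fx=2,fy=2))"
```

```text
time: 13.6
eef_pos: [0.7025, 0.0727, 0.2546]
orientation: [179.9, 0.0, 100.9]
ft_force: [-0.6, -0.5, -0.1]
finger_gap: 0.0006
t 13.6 loc mm [189.4  -8.2 254.6] rpy [179.9   0.  100.9] F [-0.64 -0.34] -0.1 gap 0.0006
```

View pics/side7.png

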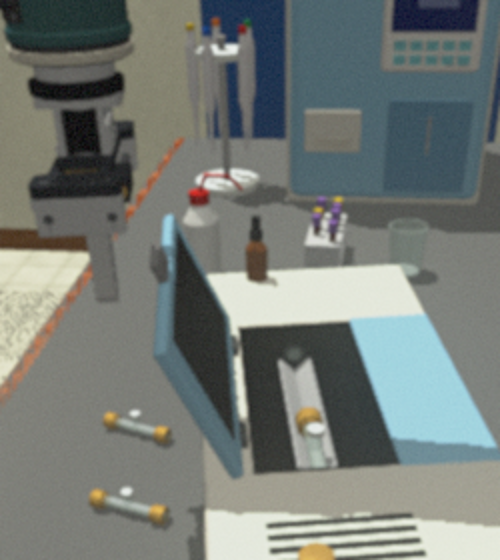

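```bash
python3 -m inch '[{"tx":0,"ty":-0.4,"tz":0,"ax":0,"ay":0,"az":0},{"tx":0,"ty":-0.4,"tz":0,"ax":0,"ay":0,"az":0},{"tx":0,"ty":-0.2,"tz":0,"ax":0,"ay":0,"az":0},{"tx":0,"ty":-0.2,"tz":0,"ax":0,"ay":0,"az":0},{"tx":0,"ty":-0.2,"tz":0,"ax":0,"ay":0,"az":0},{"tx":0,"ty":-0.2,"tz":0,"ax":0,"ay":0,"az":0},{"tx":0,"ty":-0.2,"tz":0,"ax":0,"ay":0,"az":0},{"tx":0,"ty":-0.2,"tz":0,"ax":0,"ay":0,"az":0},{"tx":0,"ty":-0.2,"tz":0,"ax":0,"ay":0,"az":0},{"tx":0,"ty":-0.2,"tz":0,"ax":0,"ay":0,"az":0}]'
python3 -c "
from h import *;st()
d=optics.snapshot('side'); cv2.imwrite('pics/side8.png',cv2.resize(d['img'][20:300,150:400,::-1],None,fx=2,fy=2))"
```

```text
time: 14.9
eef_pos: [0.631, 0.0591, 0.2535]
orientation: [-180.0, 0.0, 100.9]
ft_force: [3.0, 0.4, 2.9]
finger_gap: 0.0004
t 14.9 loc mm [116.6  -8.  253.5] rpy [-180.     0.   100.9] F [ 3.01 -0.19] 2.89 gap 0.0004
```

View pics/side8.png

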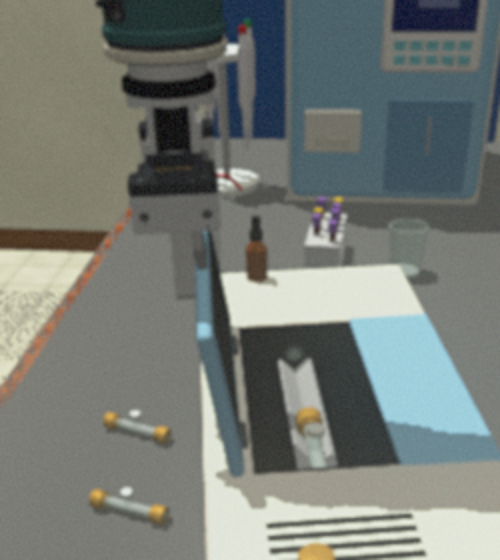

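```bash
python3 -m inch '[{"tx":0,"ty":-0.2,"tz":0,"ax":0,"ay":0,"az":0},{"tx":0,"ty":-0.2,"tz":0,"ax":0,"ay":0,"az":0},{"tx":0,"ty":-0.2,"tz":0,"ax":0,"ay":0,"az":0},{"tx":0,"ty":-0.2,"tz":0,"ax":0,"ay":0,"az":0},{"tx":0,"ty":-0.2,"tz":0,"ax":0,"ay":0,"az":0},{"tx":0,"ty":-0.2,"tz":0,"ax":0,"ay":0,"az":0},{"tx":0,"ty":-0.2,"tz":0,"ax":0,"ay":0,"az":0},{"tx":0,"ty":-0.2,"tz":0,"ax":0,"ay":0,"az":0},{"tx":0,"ty":-0.2,"tz":0,"ax":0,"ay":0,"az":0},{"tx":0,"ty":-0.2,"tz":0,"ax":0,"ay":0,"az":0},{"tx":0,"ty":-0.2,"tz":0,"ax":0,"ay":0,"az":0},{"tx":0,"ty":-0.2,"tz":0,"ax":0,"ay":0,"az":0},{"tx":0,"ty":-0.2,"tz":0,"ax":0,"ay":0,"az":0}]'
python3 -c "
from h import *;st()
d=optics.snapshot('side'); cv2.imwrite('pics/side9.png',cv2.resize(d['img'][20:300,150:400,::-1],None,fx=2,fy=2))"
```

```text
time: 16.58
eef_pos: [0.5545, 0.0444, 0.2535]
orientation: [180.0, 0.0, 100.9]
ft_force: [3.0, 0.5, 0.3]
finger_gap: 0.0005
t 16.575 loc mm [ 38.6  -8.  253.5] rpy [180.    0.  100.9] F [ 3.09 -0.07] 0.31 gap 0.0005
```

View pics/side9.png

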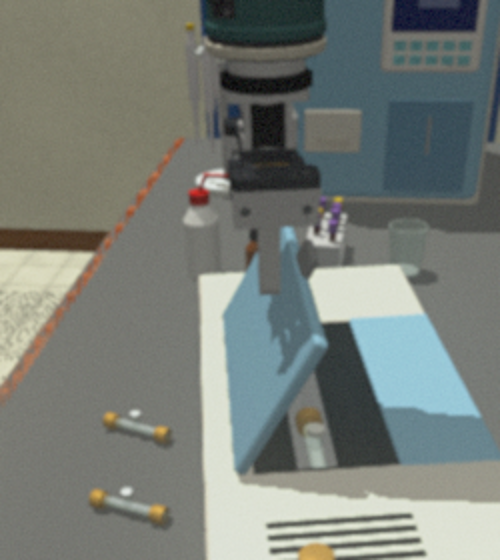

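```bash
python3 -m inch '[{"tx":0,"ty":-0.2,"tz":0.075,"ax":0,"ay":0,"az":0},{"tx":0,"ty":-0.2,"tz":0.075,"ax":0,"ay":0,"az":0},{"tx":0,"ty":-0.2,"tz":0.075,"ax":0,"ay":0,"az":0},{"tx":0,"ty":-0.2,"tz":0.075,"ax":0,"ay":0,"az":0},{"tx":0,"ty":-0.2,"tz":0.075,"ax":0,"ay":0,"az":0},{"tx":0,"ty":-0.2,"tz":0.075,"ax":0,"ay":0,"az":0},{"tx":0,"ty":-0.15,"tz":0.17,"ax":0,"ay":0,"az":0},{"tx":0,"ty":-0.15,"tz":0.17,"ax":0,"ay":0,"az":0},{"tx":0,"ty":-0.15,"tz":0.17,"ax":0,"ay":0,"az":0},{"tx":0,"ty":-0.15,"tz":0.17,"ax":0,"ay":0,"az":0},{"tx":0,"ty":-0.15,"tz":0.17,"ax":0,"ay":0,"az":0}]'
python3 -c "
from h import *;st()
d=optics.snapshot('side'); cv2.imwrite('pics/side10.png',cv2.resize(d['img'][20:300,150:400,::-1],None,fx=2,fy=2))"
```

```text
time: 18.0
eef_pos: [0.4972, 0.0334, 0.2141]
orientation: [180.0, 0.0, 100.9]
ft_force: [1.8, 0.1, 0.4]
finger_gap: 0.0006
t 18.0 loc mm [-19.7  -8.  214.1] rpy [180.    0.  100.9] F [ 1.75 -0.25] 0.39 gap 0.0006
```

View pics/side10.png

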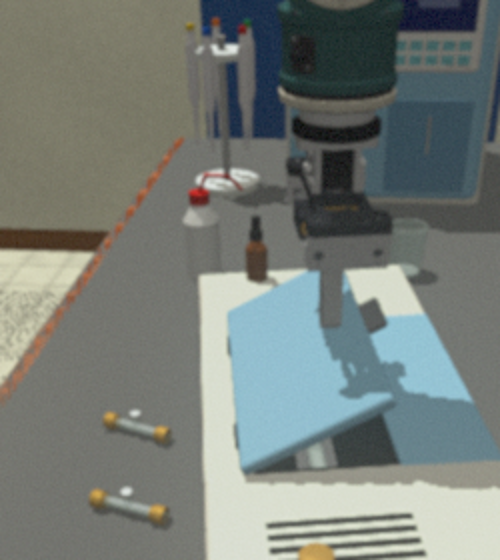

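```bash
python3 -m inch '[{"tx":0,"ty":-0.11,"tz":0.18,"ax":0,"ay":0,"az":0},{"tx":0,"ty":-0.11,"tz":0.18,"ax":0,"ay":0,"az":0},{"tx":0,"ty":-0.11,"tz":0.18,"ax":0,"ay":0,"az":0},{"tx":0,"ty":-0.11,"tz":0.18,"ax":0,"ay":0,"az":0},{"tx":0,"ty":-0.11,"tz":0.18,"ax":0,"ay":0,"az":0},{"tx":0,"ty":-0.04,"tz":0.15,"ax":0,"ay":0,"az":0},{"tx":0,"ty":-0.04,"tz":0.15,"ax":0,"ay":0,"az":0},{"tx":0,"ty":-0.04,"tz":0.15,"ax":0,"ay":0,"az":0},{"tx":0,"ty":-0.04,"tz":0.15,"ax":0,"ay":0,"az":0}]'
python3 -c "
from h import *;st()
d=optics.snapshot('side'); cv2.imwrite('pics/side11.png',cv2.resize(d['img'][20:300,150:400,::-1],None,fx=2,fy=2))"
```

```text
time: 19.18
eef_pos: [0.4765, 0.0294, 0.1692]
orientation: [180.0, 0.0, 100.9]
ft_force: [0.7, -0.6, 0.6]
finger_gap: 0.0006
t 19.175 loc mm [-40.7  -8.1 169.2] rpy [180.    0.  100.9] F [ 0.61 -0.69] 0.59 gap 0.0006
```

View pics/side11.png

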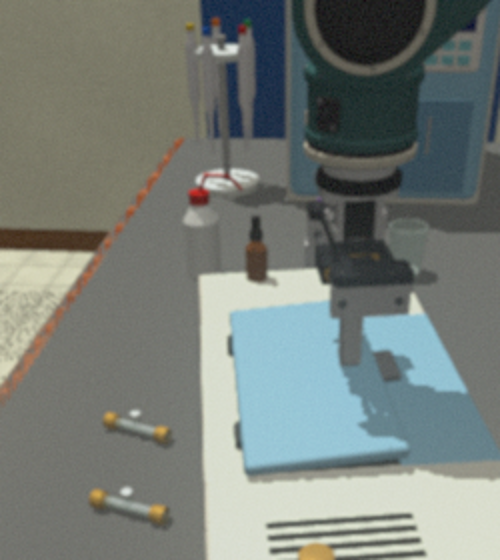

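```bash
python3 -m inch '[{"tx":0,"ty":0,"tz":0.1,"ax":0,"ay":0,"az":0},{"tx":0,"ty":0,"tz":0.1,"ax":0,"ay":0,"az":0},{"tx":0,"ty":0,"tz":0.05,"ax":0,"ay":0,"az":0}]'
python3 -m inch '[{"tx":0,"ty":0,"tz":0.05,"ax":0,"ay":0,"az":0},{"tx":0,"ty":0,"tz":0,"ax":0,"ay":0,"az":0}]'
python3 -m inch '[{"tx":0,"ty":0,"tz":0.05,"ax":0,"ay":0,"az":0},{"tx":0,"ty":0,"tz":0,"ax":0,"ay":0,"az":0}]'
```

```text
time: 19.6
eef_pos: [0.4764, 0.0293, 0.1618]
orientation: [-180.0, 0.0, 100.9]
ft_force: [-0.5, -0.5, 1.6]
finger_gap: 0.0002
time: 19.85
eef_pos: [0.4766, 0.0293, 0.1611]
orientation: [180.0, -0.0, 100.9]
ft_force: [-6.3, -1.0, 17.5]
finger_gap: 0.0006
time: 20.1
eef_pos: [0.4767, 0.0294, 0.1608]
orientation: [180.0, -0.1, 100.9]
ft_force: [-16.9, -1.3, 43.3]
finger_gap: 0.0005
```

```bash
python3 -m inch '[{"tx":0,"ty":0,"tz":-0.2,"ax":0,"ay":0,"az":0},{"tx":0,"ty":0,"tz":-1,"ax":0,"ay":0,"az":0},{"tx":0,"ty":0,"tz":-1,"ax":0,"ay":0,"az":0},{"tx":0,"ty":0,"tz":-1,"ax":0,"ay":0,"az":0},{"tx":-1,"ty":-0.5,"tz":-1,"ax":0,"ay":0,"az":0},{"tx":-1,"ty":-0.5,"tz":-1,"ax":0,"ay":0,"az":0},{"tx":-1,"ty":-0.5,"tz":-1,"ax":0,"ay":0,"az":0},{"tx":-1,"ty":-0.5,"tz":0,"ax":0,"ay":0,"az":0},{"tx":-1,"ty":-0.5,"tz":0,"ax":0,"ay":0,"az":0},{"tx":-1,"ty":0,"tz":0,"ax":0,"ay":0,"az":0},{"tx":-1,"ty":0,"tz":0,"ax":0,"ay":0,"az":0},{"tx":0,"ty":0,"tz":0,"ax":0,"ay":0,"az":0},{"tx":0,"ty":0,"tz":0,"ax":0,"ay":0,"az":0}]'
python3 -c "
from h import *;st()
d=optics.snapshot('side'); cv2.imwrite('pics/side12.png',cv2.resize(d['img'][90:350,200:440,::-1],None,fx=2.3,fy=2.3))
d=optics.snapshot('top'); cv2.imwrite('pics/top12.png',cv2.resize(d['img'][130:340,120:440,::-1],None,fx=2.5,fy=2.5))"
```

```text
time: 21.72
eef_pos: [0.4426, -0.1904, 0.3448]
orientation: [-180.0, -0.0, 100.9]
ft_force: [-0.3, -0.1, -0.6]
finger_gap: 0.0004
t 21.725 loc mm [-115.5 -217.5  344.8] rpy [-180.    -0.   100.9] F [-0.35  0.  ] -0.63 gap 0.0004
```

View pics/side12.png

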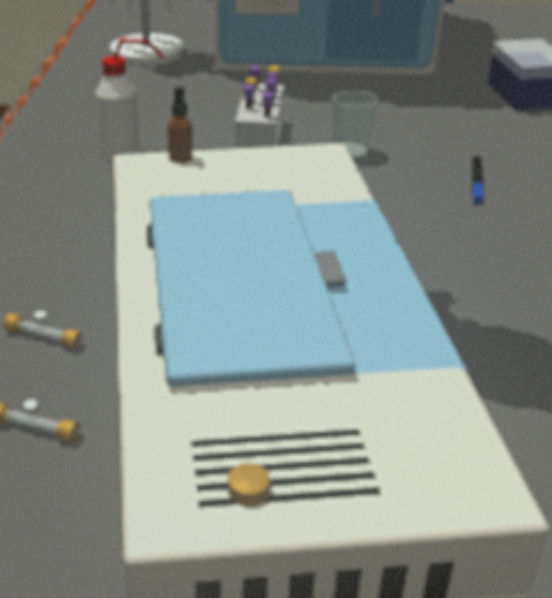

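View pics/top12.png

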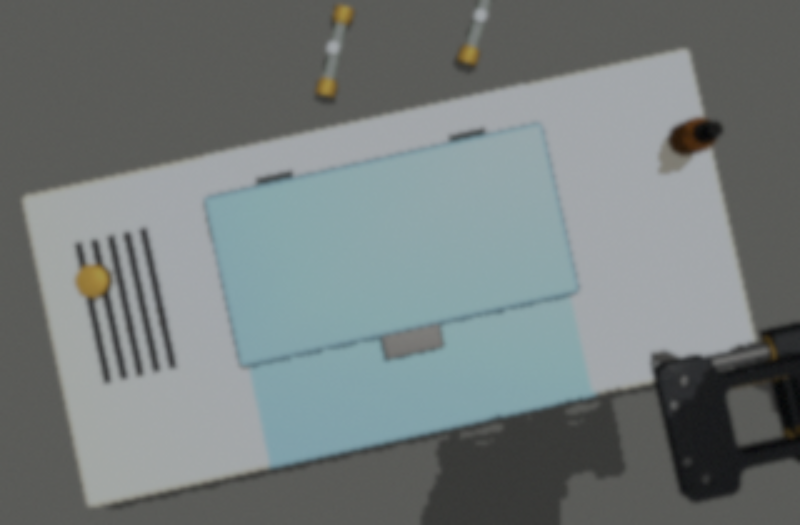

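Run:
```python
from h import *
s=optics.snapshot('side'); cv2.imwrite('pics/side13.png',cv2.resize(s['img'][225:280,250:370,::-1],None,fx=6,fy=6,interpolation=cv2.INTER_CUBIC))
d=optics.snapshot('top')
# predicted side pixels of lid outer corners, closed vs 0.05 rad open, hinge (0.07,0.1485)
for th in(0,.05,.1):
  for hx,hz in((.07,.146),(.07,.149)):
    o=[]
    for q,y in((0,.136),(.145,.136),(.145,-.152)):
        P=wor([hx-q*np.cos(th)+.012*np.sin(th),y,hz+q*np.sin(th)+.012*np.cos(th)]); o+=[proj(s,P).round(1).tolist(),proj(d,P).round(1).tolist()]
    print(th,hz,o)
```

```text
0 0.146 [[273.9, 254.7], [200.4, 210.9], [357.1, 249.1], [215.4, 279.4], [327.5, 172.4], [351.7, 249.1]]
0 0.149 [[273.8, 253.3], [200.1, 210.8], [357.3, 247.7], [215.1, 279.7], [327.5, 171.3], [352.0, 249.2]]
0.05 0.146 [[273.5, 254.7], [200.4, 210.6], [357.1, 245.9], [214.6, 279.6], [327.3, 169.7], [352.2, 249.0]]
0.05 0.149 [[273.5, 253.3], [200.1, 210.5], [357.2, 244.5], [214.4, 279.8], [327.3, 168.5], [352.5, 249.1]]
0.1 0.146 [[273.2, 254.7], [200.3, 210.3], [356.8, 242.6], [213.9, 279.6], [326.9, 166.9], [352.7, 248.6]]
0.1 0.149 [[273.1, 253.4], [200.0, 210.2], [357.0, 241.2], [213.6, 279.8], [327.0, 165.8], [353.0, 248.7]]
```

View pics/side13.png

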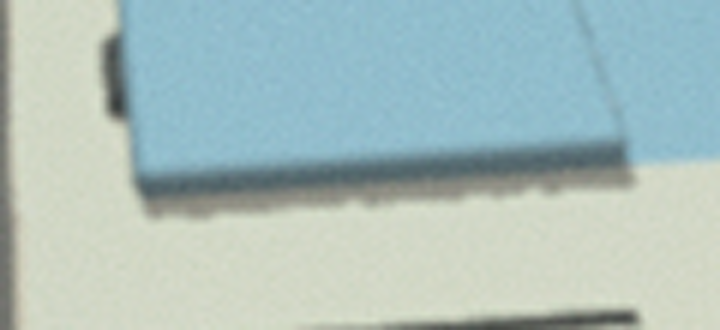

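```bash
python3 -c "
from plant import hand_in
print(hand_in())"
```

```text
the job is handed in; nothing more can be done
None
```

The tube is seated against the brass stop and the lid is closed. I handed the job in at about 22 s. No verdict was reported.

- **Tube:** I pushed its right end about 70 mm along the trough with the shut fingers, until the force rose to 19 N at the stop. Then I backed off and lifted away. Pictures taken before closing the lid showed the left cap on the stop and the neck upright. The lid hides the tube now, so I could not check it again at the end.
- **Lid:** I hooked it from behind near the tab, swung it over and pressed it down until it met a hard stop. That last press reached about 43 N vertically at the fingertips, more than I intended. The 40 N limit is stated for the arm and the gripper's body, and I judged that fingertip contact falls outside it. In the side view the lid edge dropped 6.0 px, against 5.6 px expected when closed and 8.8 px at 0.05 rad. The fingertip stopped about 3 mm higher than I had predicted, which I put down to my estimate of the hinge height.
- **Other items:** The spare cap and dropper bottle sit where they were in the pictures. The arm was clear of everything at hand-in.

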